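# Clamp the mended abacus beam in its hinged gluing jig

## Task

The dark abacus beam has just been glued and lies in the grey half of the hinged gluing jig: swing the orange half fully shut against the grey one, then take the green-headed pin from its wooden stand and push it all the way down through the two aligned holes until its head sits on the orange lug. Finish by reaching down over the jig and squeezing the two halves firmly together between the fingers, and end the program while still holding that squeeze; leave the jar, the mug, the pencil and the eraser where they are.

Things in the scene. Friction and masses are not known exactly. Their poses are not given: they have to be found in the camera images.
- fixed_half: Grey fixed half of the jig on a steel base plate (220 x 100 x 8 mm), immovable. Origin on the table under the jig's middle, on the parting plane; x runs along the jig from pin lugs to hinge (start yaw within 0.3 rad), y points away from the orange half, z up. Grey block: x -88 to +84 mm, y 0 to +26, z 10 to 55. Its lug: x -123 to -87 mm, y -20 to +20, z 10 to 30
- squeeze (a point): Point on the parting plane, mid-length of the blocks, level with their tops (55 mm above the table): x = 15 mm, y = 0 in the frame of fixed_half. Shut, the two blocks together are 52 mm wide here (y -26 to +26 mm) with straight outer sides; the base plate's top is 8 mm above the table. The dark abacus beam (14 mm wide) shows between them
- fixed_hole (a point): Centre of the upper mouth of the 12 mm upright through hole in the grey lug, on the parting plane, 30 mm above the table, 105 mm from the jig's middle
- jaw (a joint): Opening angle of the orange half in rad: 0 is fully shut (a stop), larger is more open; starts 0.45 to 0.9. It turns about an upright axis; seen from above it opens counterclockwise, its free end going to the jig's -y side. It stays where it is left; about 1 to 1.5 N at the free end moves it
- jaw_hinge (a point): Point on the upright hinge axis, at the far end of the jig on the parting plane (x = +93 mm, y = 0 in the frame of fixed_half), 55 mm above the table
- jaw_hole (a point): Centre of the upper mouth of the 12 mm through hole in the orange lug (36 x 40 mm, z 32 to 47 mm), 47 mm above the table, 198 mm from the hinge axis; right above fixed_hole when shut. The orange block reaches from 8 to 180 mm from the hinge axis, z 10 to 55 mm; its flat outer face lies 26 mm outside the line from hinge axis to hole
- pin: Pin, 68 mm tall, about 50 g: steel shank of 10 mm diameter, 36 mm long, chamfered foot; green cylindrical head of 22 mm diameter, 32 mm high. Origin at the centre of the foot, z towards the head. Starts upright in its stand, head's underside on the stand's top (45 mm above the table). Home in the jig, the head's underside rests on the orange lug and the origin is 11 mm above the table
- pin_stand: Wooden block 60 x 60 x 45 mm, fixed, with one upright 12 mm through hole in its middle in which the pin stands; origin at the centre of its underside
- jar: Closed glass jar with steel twist cap, 60 mm diameter, 85 mm tall, origin at the centre of its underside; leave it alone
- mug: Blue mug, 76 mm diameter, 90 mm tall, origin at the centre of its underside; leave it alone
- pencil: Red pencil lying on the table, 165 mm long (along its x), 7.5 mm thick; leave it alone
- eraser: White eraser 45 x 20 x 12 mm lying on the table; leave it alone

How it is judged:
By the outcome, as a careful person would: the job done as asked, in the order asked, and still so for the second after the job is handed in, while the arm keeps its last pose, push and grip.
It also fails if it takes over 53 s, if anything falls off the work surface, if the arm or the gripper's body presses on something with over 40 N, if the wrist force passes 120 N, or if a joint passes its speed limit or range.

## Robot

A 6-joint arm with a two-finger parallel gripper is mounted at the origin on the work surface. World frame = base frame: x ahead of the robot, y to its left, z up, the work surface at z = 0. Lengths are in m, angles in rad, forces in N, time in s.
With the tool pointing down it reaches from about 0.35 to 0.975 m from the base axis. Payload 4.9 kg.
Tool frame: the origin (TCP) lies between the finger pads; the fingertips stand 25 mm ahead of it and the grasp point (between the pads) lies 6 mm ahead of it (env.tips_ahead is the distance from the TCP to the fingertips, in m); z points along the fingers, y is the line along which they close (so a half turn about z gives the same grasp; the last joint's range is limited). The gripper opens to 85 mm and grips with 20 to 120 N. Pads are 22 mm wide; open, the fingers measure 114 mm over their backs; the gripper's body (76 mm by 85 mm) begins 54 mm behind the grasp point. The pads swing forward as they close: fully open they stand 13 mm farther back than shut.
Start: joints at [1.064, 0.053, 1.613, -0, 1.476, -0.119], TCP at [0.236, 0.579, 0.256] pointing down, gripper open.
Joint ranges: [-3.01, 3.01], [-1.01, 2.22], [0.06, 2.58], [-1.02, 4.17], [0.09, 2.62], [-3.14, 3.14]. Speed limits (rad/s): [2.57, 2.57, 3.14, 3.14, 3.14, 3.14].

## Interface

Orientations are given as a 3x3 rotation matrix whose columns are the frame's x, y, z axes.
In Python, from cell import env gives the robot as it stands.
- The arm moves only by the shell command python3 jog.py 'ROWS' [OPENING]. ROWS is a JSON object whose key "motion" holds a list of rows, 1 to 20 of them, each of 4 numbers: dx, dy, dz in m, then a turn about the tool's z in rad; each row shifts and turns the commanded pose from where the row before left it, along the tool's axes as they then stand; what a row does not reach is not made up. A row lasts 1/8 s, in which the tool goes at most 0.0625 m and 0.188 rad, less where a joint would pass 70% of its speed; a pose out of reach is approached as far as the arm can. OPENING is the opening from 0.0 (shut) to 1.0 (fully open), set as the command begins (- or left out keeps the last). The fingers move at their own pace and stop on an object; the grip force is fixed at half the most. Time passes only in rows, so rows that do not move let the fingers close. It prints the time, the measured TCP pose, the force, the opening and the grip force at its end. Input that does not fit is refused with a message, and nothing moves.
- env.get_obs(): the state, without advancing time (a new reading comes with each control period).
- env.camera(name): name is "scene" or "top" or "wrist"; returns the picture (384x512x3 uint8, blue, green, red); there is no depth.
- env.camera_params(name): a dict with "camera_matrix" (3x3 intrinsics, pixels), "T" (4x4, takes a point from camera to world coordinates). Camera axes: x right, y up, looking along -z (the intrinsics and any distortion apply to the point x, -y, -z); pixel columns grow to the right and rows downward; lengths in m; the calibration is good to about 2 mm. The wrist camera is an equidistant fisheye: a pixel r from the principal point sees the ray r / f radians off the axis. A picture is of the moment at which its call begins: read the wrist's pose just before it. camera_params takes no time and is no camera call; for the wrist camera it gives the pose at the moment of the call.
- env.sign_off(): hands the job in; it is judged then, once.
The state is a dict: "t": time; "joint_positions": joint angles; "qd": joint speeds; "effort": joint torques, N m; "ee_pos": TCP position; "tool_rot": TCP orientation; "ft_force": force on the tool from outside, world axes, zero at the start; "ft_torque": the same for the moment, N m; "gripper_width": opening from 0.0 (shut) to 1.0 (fully open); "grasp_force": force on a finger pad.
Only numpy, scipy, OpenCV 4.12 (cv2) and the standard library are available. Lean on these libraries where they do the work, as an engineer would, in place of code of your own. Each camera call takes 0.05 s, during which the arm holds its last target. There are 200 camera calls.

## Working session

There is one attempt and no reset: what is moved stays moved. The work goes in short steps, Python scripts to look and compute and a shell command to move; the robot and the scene stay as the last step left them, time stands still between calls to the robot, and variables do not carry over. Pictures are saved under pics/ and viewed, at most 10 in all, crops included, and the job is handed in when it is done.

```bash
ls; mkdir -p pics
python3 - <<'E'
from cell import env
import cv2,numpy as np
o=env.get_obs();print(o['t'],o['ee_pos'],o['tool_rot'].round(3) if hasattr(o['tool_rot'],'round') else o['tool_rot'])
for n in("scene","top"):
    cv2.imwrite(f"pics/{n}0.png",env.camera(n));p=env.camera_params(n);print(n,np.round(p["camera_matrix"],2),np.round(p["T"],4),p.keys())
E
```

```text
cell.py
jog.py
pics
0.0 [0.23606567 0.57807841 0.25503277] [[-0.926  0.378 -0.001]
 [ 0.378  0.926 -0.002]
 [ 0.    -0.002 -1.   ]]
scene [[493.3    0.   254.65]
 [  0.   493.3  190.88]
 [  0.     0.     1.  ]] [[-0.8051 -0.3583  0.4726  1.1685]
 [ 0.593  -0.4689  0.6547  0.8113]
 [-0.013   0.8073  0.59    0.8529]
 [ 0.      0.      0.      1.    ]] dict_keys(['camera_matrix', 'T'])
top [[432.93   0.   260.34]
 [  0.   432.93 201.62]
 [  0.     0.     1.  ]] [[-0.0277  0.9865 -0.1616  0.3932]
 [-0.9995 -0.0302 -0.0129 -0.0458]
 [-0.0176  0.1611  0.9868  1.2381]
 [ 0.      0.      0.      1.    ]] dict_keys(['camera_matrix', 'T'])
```

View pics/top0.png

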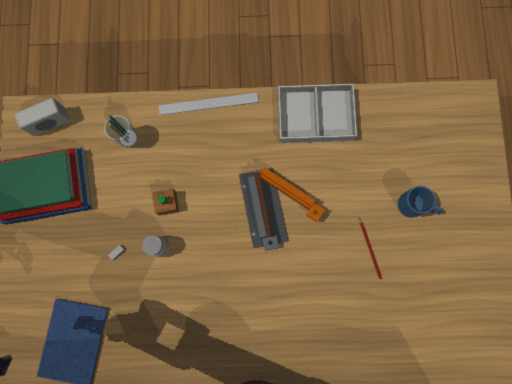

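View pics/scene0.png

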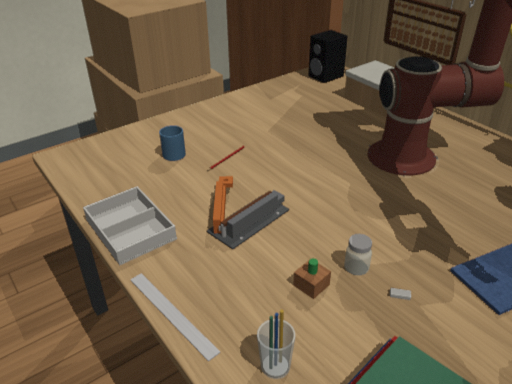

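The top view shows the jig at about (263,208), with the hinge at (265,172), the grey lug at (270,242) and the orange lug at (315,212). The pin and stand are at (163,200), the jar at (155,245), the mug at (417,202) and the pencil at (371,250). The scene view shows the pin head at (313,267).

```bash
cat > h.py <<'E'
import numpy as np,cv2
def ray(P,n,uv):
    K=P["camera_matrix"];T=np.array(P["T"]);u=(np.array(uv,float)-[K[0][2],K[1][2]])/[K[0][0],K[1][1]]
    if n=="wrist":
        r=np.hypot(*u);d=np.array([u[0]*np.sin(r)/max(r,1e-9),-u[1]*np.sin(r)/max(r,1e-9),-np.cos(r)])
    else: d=np.array([u[0],-u[1],-1.])
    d=T[:3,:3]@d;return T[:3,3],d/np.linalg.norm(d)
def onz(P,n,uv,z):
    c,d=ray(P,n,uv);return c+d*(z-c[2])/d[2]
def tri(rs):
    A=sum(np.eye(3)-np.outer(d,d) for c,d in rs);b=sum((np.eye(3)-np.outer(d,d))@c for c,d in rs)
    p=np.linalg.solve(A,b);return p,[np.linalg.norm(np.cross(p-c,d)) for c,d in rs]
def proj(P,n,p):
    K=P["camera_matrix"];T=np.array(P["T"]);q=T[:3,:3].T@(np.array(p)-T[:3,3]);v=np.array([q[0],-q[1],-q[2]])
    if n=="wrist":
        s=np.hypot(v[0],v[1]);v=v/ (s or 1)*np.arctan2(s,v[2]);w=v[:2]
    else: w=v[:2]/v[2]
    return w*[K[0][0],K[1][1]]+[K[0][2],K[1][2]]
def mask(im,lo,hi):
    return cv2.inRange(cv2.cvtColor(im,cv2.COLOR_BGR2HSV),np.array(lo),np.array(hi))
def big(m,k=1):
    c,_=cv2.findContours(m,cv2.RETR_EXTERNAL,cv2.CHAIN_APPROX_NONE);return sorted(c,key=cv2.contourArea)[::-1][:k]
GREEN=((50,120,50),(80,255,255));ORANGE=((7,215,120),(16,255,255))
def cen(c):
    m=cv2.moments(c);return m["m10"]/m["m00"],m["m01"]/m["m00"]
E
python3 - <<'E'
from cell import env
from h import *
rs=[];cs={}
for n in("scene","top"):
    im=cv2.imread(f"pics/{n}0.png");P=env.camera_params(n)
    m=mask(im,*GREEN)
    if n=="top": m[:,:120]=0
    else: m[330:]=0
    c=big(m)[0];print(n,"green",cen(c),cv2.contourArea(c));rs.append(ray(P,n,cen(c)))
    c=big(mask(im,*ORANGE))[0];r=cv2.minAreaRect(c);print("orange",r,cv2.contourArea(c))
    if n=="top": print([onz(P,n,p,.05).round(3) for p in cv2.boxPoints(r)])
print("pin head",tri(rs))
P=env.camera_params("top")
for nm,uv,z in(("hinge",(265,171),.055),("lug",(270,242),.03),("orlug",(315,212),.047),("jar",(153,242),.085),("pencil a",(362,224),0),("pencil b",(380,276),0)):print(nm,onz(P,"top",uv,z).round(3))
W=env.camera_params("wrist");print(np.round(W["camera_matrix"],1),np.round(W["T"],3))
E
```

```text
scene green (312.4918032786885, 266.2768670309654) 91.5Traceback (most recent call last):
  File "<stdin>", line 10, in <module>
IndexError: list index out of range
```

```bash
sed -i 's/ORANGE=.*/ORANGE=((4,205,90),(14,255,255))/' h.py
python3 - <<'E'
from cell import env
from h import *
rs=[];cs={}
print(cv2.cvtColor(cv2.imread("pics/top0.png"),cv2.COLOR_BGR2HSV)[[190,212,196],[290,315,298]])
print(cv2.cvtColor(cv2.imread("pics/scene0.png"),cv2.COLOR_BGR2HSV)[[200,182],[220,226]])
for n in("scene","top"):
    im=cv2.imread(f"pics/{n}0.png");P=env.camera_params(n)
    m=mask(im,*GREEN)
    if n=="top": m[:,:120]=0
    else: m[330:]=0
    c=big(m)[0];print(n,"green",cen(c),cv2.contourArea(c));rs.append(ray(P,n,cen(c)))
    c=big(mask(im,*ORANGE))
    if c: 
        r=cv2.minAreaRect(c[0]);print("orange",r,cv2.contourArea(c[0]))
        if n=="top": print([onz(P,n,p,.05).round(3) for p in cv2.boxPoints(r)])
print("pin head",tri(rs))
P=env.camera_params("top")
for nm,uv,z in(("hinge",(265,171),.055),("lug",(270,242),.03),("orlug",(315,212),.047),("jar",(153,242),.085),("pencil a",(362,224),0),("pencil b",(380,276),0)):print(nm,onz(P,"top",uv,z).round(3))
W=env.camera_params("wrist");print(np.round(W["camera_matrix"],1),np.round(W["T"],3))
E
```

```text
[[ 14 236 164]
 [ 17 127  86]
 [ 14 237 160]]
[[ 12 182 171]
 [ 12 180 173]]
scene green (312.4918032786885, 266.2768670309654) 91.5
top green (161.6705426356589, 199.08527131782944) 43.0
orange ((291.488037109375, 191.69017028808594), (74.37599182128906, 16.306758880615234), 39.42780303955078) 744.5
[array([ 0.666, -0.025,  0.05 ]), array([ 0.701, -0.055,  0.05 ]), array([ 0.562, -0.21 ,  0.05 ]), array([ 0.527, -0.179,  0.05 ])]
pin head (array([0.60127264, 0.24255664, 0.06116584]), [np.float64(0.00012016332131593456), np.float64(0.00012016332131590171)])
hinge [ 0.673 -0.046  0.055]
lug [ 0.476 -0.054  0.03 ]
orlug [ 0.554 -0.181  0.047]
jar [0.482 0.259 0.085]
pencil a [ 0.522 -0.319  0.   ]
pencil b [ 0.374 -0.359  0.   ]
[[297.3   0.  254.3]
 [  0.  297.3 187.8]
 [  0.    0.    1. ]] [[ 0.378 -0.894 -0.24   0.175]
 [ 0.926  0.365  0.1    0.602]
 [-0.001 -0.26   0.966  0.372]
 [ 0.     0.     0.     1.   ]]
```

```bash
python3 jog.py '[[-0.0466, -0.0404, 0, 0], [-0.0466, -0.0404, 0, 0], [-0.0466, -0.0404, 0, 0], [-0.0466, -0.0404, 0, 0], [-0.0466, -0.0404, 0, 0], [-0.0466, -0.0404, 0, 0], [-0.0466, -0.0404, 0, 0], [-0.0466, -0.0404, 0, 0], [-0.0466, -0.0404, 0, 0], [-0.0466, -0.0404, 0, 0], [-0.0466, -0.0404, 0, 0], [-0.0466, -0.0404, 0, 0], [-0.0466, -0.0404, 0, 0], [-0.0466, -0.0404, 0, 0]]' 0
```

```text
refused: ROWS must be an object with the rows under "motion". Nothing was moved.
```

Wrong form. The message asks for an object with the rows under "motion", so I'll send the same numbers that way.

```bash
python3 jog.py '{"motion":[[-0.0466, -0.0404, 0, 0], [-0.0466, -0.0404, 0, 0], [-0.0466, -0.0404, 0, 0], [-0.0466, -0.0404, 0, 0], [-0.0466, -0.0404, 0, 0], [-0.0466, -0.0404, 0, 0], [-0.0466, -0.0404, 0, 0], [-0.0466, -0.0404, 0, 0], [-0.0466, -0.0404, 0, 0], [-0.0466, -0.0404, 0, 0], [-0.0466, -0.0404, 0, 0], [-0.0466, -0.0404, 0, 0], [-0.0466, -0.0404, 0, 0], [-0.0466, -0.0404, 0, 0]]}' 0
python3 jog.py '{"motion":[[0, 0, 0, -0.18], [0, 0, 0, -0.18], [0, 0, 0, -0.18], [0, 0, 0, -0.18], [0, 0, 0, -0.18], [0, 0, 0, -0.18], [0, 0, 0, -0.15], [0, 0, 0, 0]]}'
python3 - <<'E'
from cell import env
from h import *
import pickle
o=env.get_obs();P=env.camera_params("wrist");im=env.camera("wrist");cv2.imwrite("pics/w1.png",im);pickle.dump(P,open("w1.pkl","wb"))
print(o["tool_rot"].round(3),o["joint_positions"].round(3))
E
```

```text
t: 1.85
ee_pos: [0.6269, -0.1936, 0.2557]
tool_rot: [[-0.926, 0.378, -0.001], [0.378, 0.926, 0.001], [0.001, 0.0, -1.0]]
ft_force: [1.6, 0.3, 0.0]
gripper_width: -0.0
grasp_force: 0.0
t: 2.85
ee_pos: [0.6261, -0.1916, 0.2556]
tool_rot: [[-0.667, -0.745, -0.001], [-0.745, 0.667, 0.0], [0.0, 0.001, -1.0]]
ft_force: [-0.4, 0.3, -0.6]
gripper_width: 0.0
grasp_force: 0.0
[[-0.667 -0.745 -0.001]
 [-0.745  0.667  0.   ]
 [ 0.     0.001 -1.   ]] [-0.411  0.123  1.539 -0.     1.48  -2.822]
```

View pics/w1.png

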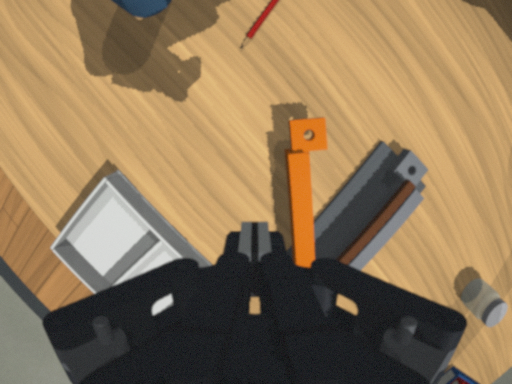

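The wrist view shows the orange lug hole at about (309,135) and the grey lug hole at (413,170). The orange outer edge runs from (289,153) to (296,265), and the shut fingers are at (255,240).

```bash
cat >> h.py <<'E'
def hole(im,uv,w=9):
    u,v=map(int,uv);g=cv2.cvtColor(im,cv2.COLOR_BGR2GRAY)[v-w:v+w+1,u-w:u+w+1].astype(float)
    med=np.median(g);wt=np.clip(med*0.75-g,0,None);y,x=np.mgrid[-w:w+1,-w:w+1]
    wt*=(np.hypot(x,y)<=w);return u+(wt*x).sum()/wt.sum(),v+(wt*y).sum()/wt.sum()
E
python3 - <<'E'
from h import *
import pickle
im=cv2.imread("pics/w1.png");P=pickle.load(open("w1.pkl","rb"))
a=hole(im,(309,135));b=hole(im,(413,170));b=hole(im,b,7);print(a,b)
A=onz(P,"wrist",a,.047);B=onz(P,"wrist",b,.030);print("jawhole",A,"fixhole",B)
m=mask(im,(4,190,60),(17,255,255));
pts=[]
for v in range(160,262,4):
    xs=np.where(m[v,270:330])[0]
    if len(xs): pts.append(onz(P,"wrist",(270+xs[0]-.5,v),.055)[:2])
pts=np.array(pts);vx,vy,x0,y0=cv2.fitLine(pts.astype(np.float32),cv2.DIST_HUBER,0,.01,.001).ravel()
d=np.array([vx,vy]);d*=np.sign(d[0]);n=np.array([-d[1],d[0]])  # d toward hinge
print("dir",d,"outer face offset from hole",n@(A[:2]-[x0,y0]))
for H in(A[:2]+.198*d,): print("hinge",H,"dist to fixhole",np.linalg.norm(H-B[:2]),"yaw",np.arctan2(*(H-B[:2])[::-1]))
# hinge from circles intersection
ab=B[:2]-A[:2];L=np.linalg.norm(ab);mid=(A[:2]+B[:2])/2;h=np.sqrt(.198**2-L*L/4);pn=np.array([-ab[1],ab[0]])/L
H=max((mid+s*h*pn for s in(1,-1)),key=lambda q:q[0]);print("hinge2",H,"jig yaw",np.arctan2(*(H-B[:2])[::-1]),"jaw",2*np.arcsin(L/.396))
E
```

```text
(np.float64(312.1647940074906), np.float64(135.7265917602996)) (np.float64(411.46820428336076), np.float64(169.92751235584842))
jawhole [ 0.55249162 -0.17828699  0.047     ] fixhole [ 0.47525775 -0.05508378  0.03      ]
dir [0.5793117 0.8151061] outer face offset from hole 0.032610788554413614
hinge [ 0.66719535 -0.01689598] dist to fixhole 0.19569963893354242 yaw 0.196394854399979
hinge2 [ 0.66991699 -0.01886527] jig yaw 0.18395756432658505 jaw 0.7519879455039792
```

Run:
```python
import cv2,numpy as np
im=cv2.imread("pics/w1.png")
cv2.imwrite("pics/w1c.png",cv2.resize(im[110:270,270:430],None,fx=3.6,fy=3.6,interpolation=cv2.INTER_CUBIC))
```

```text
(no output)
```

View pics/w1c.png

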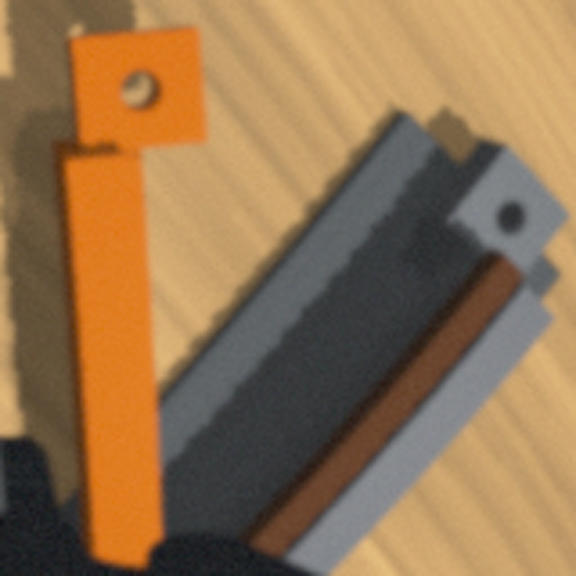

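The crop shows the jaw hole at image (308.8,134.6) and the grey hole at (411.6,169.9). I'll use these instead of the first blob centroid.

Run:
```python
from h import *
import pickle
im=cv2.imread("pics/w1.png");P=pickle.load(open("w1.pkl","rb"))
A=onz(P,"wrist",(308.8,134.6),.047);B=onz(P,"wrist",(411.6,169.9),.030);print("jawhole",A,"fixhole",B)
ab=B[:2]-A[:2];L=np.linalg.norm(ab);mid=(A[:2]+B[:2])/2;h=np.sqrt(.198**2-L*L/4);pn=np.array([-ab[1],ab[0]])/L
H=max((mid+s*h*pn for s in(1,-1)),key=lambda q:q[0]);yaw=np.arctan2(*(H-B[:2])[::-1]);th=2*np.arcsin(L/.396);print("hinge",H,"jig yaw",yaw,"jaw",th)
# grey yaw from outer top edge of orange and beam lines
E2=lambda p:onz(P,"wrist",((p[0]+.5)/3.6-.5+270,(p[1]+.5)/3.6-.5+110),.055)[:2]
for nm,p,q in(("grey outer edge",(322,573),(552,318)),("beam/grey",(285,552),(518,280)),("orange inner",(141,152),(163,540)),("orange outer",(68,160),(93,555))):
    d=E2(p)-E2(q);print(nm,np.arctan2(d[1],d[0]) if d[0]>0 else np.arctan2(-d[1],-d[0]), E2(p),E2(q))
for r,off,z in((.14,.061,.25),(.14,.043,.05)):
    a=np.pi+yaw+th;d=np.array([np.cos(a),np.sin(a)]);o=np.array([-d[1],d[0]]);p=H+r*d+off*o;print("target",p,"toolx heading",a)
```

```text
jawhole [ 0.5545721  -0.18172344  0.047     ] fixhole [ 0.47507998 -0.05497914  0.03      ]
hinge [ 0.67013301 -0.0209451 ] jig yaw 0.17274698638695218 jaw 0.774843923027957
grey outer edge 0.15761116496615257 [ 0.61016359 -0.00788552] [ 0.48965704 -0.02703755]
beam/grey 0.18566581383461345 [ 0.61528162 -0.02545879] [ 0.49299315 -0.04842812]
orange inner 0.9542163639217536 [ 0.56740558 -0.16875679] [ 0.64407084 -0.0605884 ]
orange outer 0.9398430603867348 [ 0.58579022 -0.18159074] [ 0.6653252  -0.07272459]
target [ 0.637956   -0.17022886] toolx heading 4.089183563004703
target [ 0.62333978 -0.15972332] toolx heading 4.089183563004703
```

```bash
python3 jog.py '{"motion":[[-0.024, 0.005, 0, -0.1], [0, 0, 0.05, 0], [0, 0, 0.05, 0], [0, 0, 0.05, 0], [0, 0, 0.05, 0], [0, 0, 0.005, 0], [0, 0.016, 0, 0], [0, 0, 0, 0]]}'
python3 jog.py '{"motion":[[0.0036, 0.0144, 0, 0.1], [0.0036, 0.0144, 0, 0.1], [0.0036, 0.0144, 0, 0.1], [0.0036, 0.0144, 0, 0.1], [0.0036, 0.0144, 0, 0.1], [0.0036, 0.0144, 0, 0.1], [0.0036, 0.0144, 0, 0.1], [0, 0, 0, 0]]}'
```

```text
t: 3.9
ee_pos: [0.6266, -0.1612, 0.0535]
tool_rot: [[-0.588, -0.809, 0.003], [-0.809, 0.588, -0.001], [-0.001, -0.003, -1.0]]
ft_force: [0.5, -0.6, 0.4]
gripper_width: -0.001
grasp_force: 0.0
t: 4.9
ee_pos: [0.5479, -0.0969, 0.0532]
tool_rot: [[-0.97, -0.241, 0.003], [-0.241, 0.97, -0.001], [-0.003, -0.002, -1.0]]
ft_force: [1.2, 0.4, 0.5]
gripper_width: -0.005
grasp_force: 0.0
```

```bash
python3 jog.py '{"motion":[[0.0013, 0.005, 0, 0.035], [0.0013, 0.005, 0, 0.035], [0, 0, 0, 0]]}'; python3 jog.py '{"motion":[[0, 0.002, 0, 0], [0, 0, 0, 0]]}';python3 jog.py '{"motion":[[0, 0.002, 0, 0], [0, 0, 0, 0]]}'
```

```text
t: 5.28
ee_pos: [0.5432, -0.0882, 0.0525]
tool_rot: [[-0.985, -0.173, 0.002], [-0.173, 0.985, -0.001], [-0.002, -0.001, -1.0]]
ft_force: [-0.2, 0.7, 0.9]
gripper_width: 0.002
grasp_force: 0.1
t: 5.52
ee_pos: [0.5422, -0.0859, 0.0517]
tool_rot: [[-0.985, -0.172, 0.001], [-0.172, 0.985, -0.0], [-0.001, -0.001, -1.0]]
ft_force: [0.1, -1.0, 0.2]
gripper_width: -0.002
grasp_force: 0.5
t: 5.78
ee_pos: [0.5413, -0.0836, 0.0513]
tool_rot: [[-0.985, -0.172, 0.0], [-0.172, 0.985, 0.0], [-0.0, 0.0, -1.0]]
ft_force: [0.6, -0.4, 0.4]
gripper_width: -0.001
grasp_force: 0.4
```

Run:
```python
from cell import env
from h import *
import pickle
P=env.camera_params("wrist");im=env.camera("wrist");cv2.imwrite("pics/w2.png",im);pickle.dump(P,open("w2.pkl","wb"))
t=env.camera("top");cv2.imwrite("pics/top2.png",t)
a=cv2.resize(t[150:270,200:340],None,fx=2.8,fy=2.8);b=im[:336]
cv2.imwrite("pics/v2.png",np.hstack([cv2.resize(b,(400,262)),cv2.resize(a,(306,262))]))
```

```text
(no output)
```

View pics/v2.png

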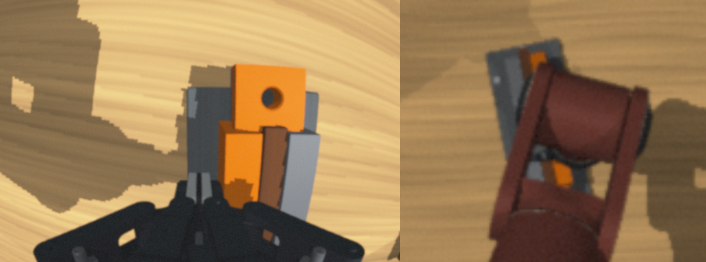

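The wrist view shows the jaw nearly shut, with the orange lug at (270,97) almost over the grey one. There's no contact load yet, so I'll keep pushing until the force rises.

```bash
for i in 1 2 3; do python3 jog.py '{"motion":[[0, 0.0015, 0, 0], [0, 0, 0, 0]]}'|grep -E "ee_pos|ft_f"; done
```

```text
ee_pos: [0.5409, -0.0822, 0.0512]
ft_force: [-0.8, -2.5, 1.2]
ee_pos: [0.5408, -0.082, 0.0513]
ft_force: [0.1, -7.4, -1.1]
ee_pos: [0.5408, -0.0819, 0.0514]
ft_force: [-0.1, -12.1, -2.3]
```

Force rose to 12 N with no further motion, so the jaw is at its stop. I'll back off, rise, and take two views of the aligned holes.

```bash
python3 jog.py '{"motion":[[0, -0.02, 0, 0], [0, 0, -0.05, 0], [0, 0, -0.05, 0], [0, 0, 0, 0]]}'|grep -E "t:|ee"
cat > snap.py <<'E'
import sys,pickle
from cell import env
from h import *
P=env.camera_params("wrist");im=env.camera("wrist");cv2.imwrite(f"pics/{sys.argv[1]}.png",im);pickle.dump(P,open(sys.argv[1]+".pkl","wb"))
E
python3 snap.py w3; python3 jog.py '{"motion":[[0, 0.06, -0.02, 0], [0, 0.06, -0.03, 0], [0, 0, 0, 0]]}'|grep -E "t:|ee"; python3 snap.py w4
python3 - <<'E'
import cv2,numpy as np
cv2.imwrite("pics/v3.png",np.hstack([cv2.resize(cv2.imread(f"pics/w{i}.png"),(400,300)) for i in(3,4)]))
E
```

```text
t: 7.12
ee_pos: [0.5473, -0.1002, 0.157]
tool_rot: [[-0.985, -0.171, 0.01], [-0.171, 0.985, -0.002], [-0.009, -0.004, -1.0]]
t: 7.55
ee_pos: [0.5242, 0.0173, 0.1997]
tool_rot: [[-0.984, -0.176, 0.001], [-0.176, 0.984, 0.001], [-0.002, 0.001, -1.0]]
```

View pics/v3.png

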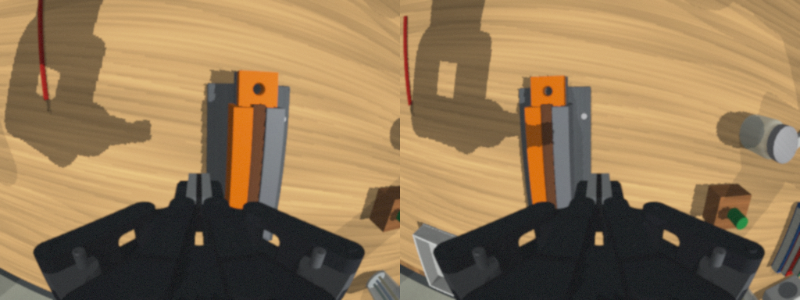

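In both views the jaw is shut, with orange, beam and grey flush. The hole is at about (331,114) in w3 and (188,116) in w4. In w4 the green head is at about (434,278).

Run:
```python
from h import *
import pickle
rs=[];
for n,uv in(("w3",(331,114)),("w4",(188,116))):
    im=cv2.imread(f"pics/{n}.png");P=pickle.load(open(n+".pkl","rb"))
    u,v=uv;w=12;hs=cv2.cvtColor(im[v-w:v+w+1,u-w:u+w+1],cv2.COLOR_BGR2HSV)
    m=((hs[...,2]<110)).astype(np.uint8);k,l,st,ce=cv2.connectedComponentsWithStats(m)
    i=min(range(1,k),key=lambda i:np.hypot(*(ce[i]-w)));c=ce[i]+[u-w,v-w];print(n,"hole",c,st[i]);rs.append(ray(P,"wrist",c));print(onz(P,"wrist",c,.047))
    # yaw: outer orange/grey edges & beam
    m=mask(im,(4,180,60),(17,255,255));pts=[]
    for y in range(v+35,v+95,3):
        xs=np.where(m[y,u-60:u+60])[0];pts.append(onz(P,"wrist",(u-60+xs[-1]+.5,y),.055)[:2])   # inner orange edge, top, y=-7
    pts=np.array(pts,np.float32);vx,vy,x0,y0=cv2.fitLine(pts,cv2.DIST_HUBER,0,.01,.001).ravel();print("orange inner edge heading",np.arctan(vy/vx),x0,y0)
    g=big(mask(im,*GREEN),3)
    if n=="w4": print("green",[(cen(q),cv2.contourArea(q)) for q in g if cv2.contourArea(q)>20])
h,e=tri(rs);print("hole tri",h,e)
```

```text
w3 hole [330.43307087 113.29133858] [  6   5  12  13 127]
[ 0.47456192 -0.05504014  0.047     ]
orange inner edge heading 0.17517097 0.5198563 -0.05333721
w4 hole [189.52777778 116.11111111] [10  7  8 11 72]
[ 0.47433747 -0.05272515  0.047     ]
orange inner edge heading 0.18038055 0.53260785 -0.04997471
green [((432.08826291079805, 279.6525821596244), 355.0)]
hole tri [ 0.47452528 -0.05377939  0.04210307] [np.float64(9.857428697161854e-05), np.float64(9.857428697162635e-05)]
```

Run:
```python
import cv2,numpy as np
f=lambda n,u,v:cv2.resize(cv2.imread(f"pics/{n}.png")[v-25:v+25,u-25:u+25],(400,400),interpolation=cv2.INTER_CUBIC)
cv2.imwrite("pics/v4.png",np.hstack([f("w3",330,113),f("w4",189,116)]))
```

```text
(no output)
```

View pics/v4.png

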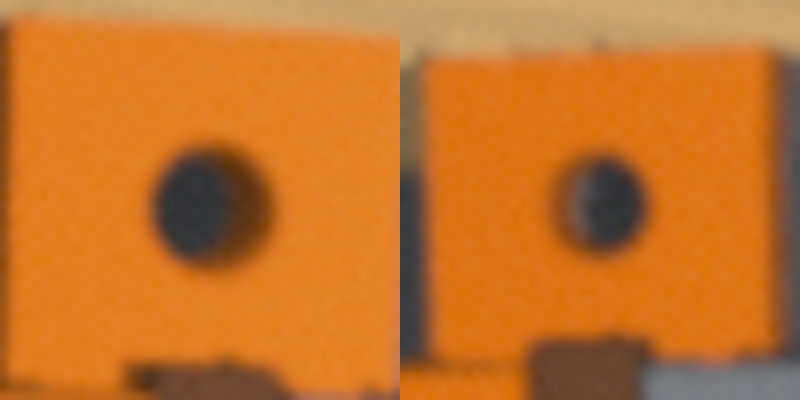

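In the crops, the full hole outlines are centred at (331.2,113.4) in w3 and (188.6,116.0) in w4. The thresholded blobs missed the lit part of the hole wall.

Run:
```python
from h import *
from cell import env
import pickle
rs=[]
for n,uv in(("w3",(331.2,113.4)),("w4",(188.6,116.0))):
    P=pickle.load(open(n+".pkl","rb"));rs.append(ray(P,"wrist",uv));print(onz(P,"wrist",uv,.047))
h,e=tri(rs);print("hole tri",h,e)
P=pickle.load(open("w4.pkl","rb"));print("green w4",onz(P,"wrist",(432.09,279.65),.061))
rg=[ray(P,"wrist",(432.09,279.65))]
for n,uv in(("scene",(312.49,266.28)),("top",(161.67,199.09))): rg.append(ray(env.camera_params(n),n,uv))
print("pin 3-view",tri(rg)); o=env.get_obs()
d=np.array([.601,.2426,.155])-o["ee_pos"];print(o["ee_pos"],"to above pin, tool axes",o["tool_rot"].T@d)
```

```text
[ 0.47451382 -0.05442222  0.047     ]
[ 0.47435983 -0.05360532  0.047     ]
hole tri [ 0.47446352 -0.05397782  0.04526525] [np.float64(2.6754653991035265e-06), np.float64(2.675465399138207e-06)]
green w4 [0.60000716 0.24128171 0.061     ]
pin 3-view (array([0.60092466, 0.24234353, 0.06038713]), [np.float64(0.0005467163648843103), np.float64(0.00027582564361346737), np.float64(0.0006230995346249224)])
[0.52383453 0.01577491 0.19838644] to above pin, tool axes [-0.11552185  0.20990181  0.04338719]
```

```bash
python3 jog.py '{"motion":[[-0.036, 0.0305, 0.002, 0], [-0.036, 0.0305, 0.002, 0], [-0.036, 0.0305, 0.002, 0], [-0.036, 0.0305, 0.002, 0], [-0.036, 0.0305, 0.002, 0], [0, 0, 0, 0], [0, 0, 0, 0]]}'|grep -E "t:|ee"
python3 snap.py w5
python3 - <<'E'
from h import *
from cell import env
import pickle
o=env.get_obs();print(o["ee_pos"],o["tool_rot"].round(4))
im=cv2.imread("pics/w5.png");P=pickle.load(open("w5.pkl","rb"))
c=big(mask(im,*GREEN))[0];print(cen(c),cv2.contourArea(c),cv2.boundingRect(c),onz(P,"wrist",cen(c),.061),proj(P,"wrist",(.601,.2424,.077)))
u,v=map(int,cen(c));cv2.imwrite("pics/v5.png",cv2.resize(im[v-30:v+30,u-30:u+30],(480,480),interpolation=cv2.INTER_CUBIC));print(u-30,v-30)
E
```

```text
t: 8.48
ee_pos: [0.6749, 0.1941, 0.1864]
tool_rot: [[-0.985, -0.17, -0.004], [-0.17, 0.985, -0.001], [0.004, -0.0, -1.0]]
[0.67483809 0.19400412 0.18721484] [[-9.855e-01 -1.698e-01 -2.900e-03]
 [-1.698e-01  9.855e-01 -8.000e-04]
 [ 3.000e-03 -3.000e-04 -1.000e+00]]
(328.16300056401576, 112.16384658770444) 591.0 (312, 100, 32, 26) [0.59948165 0.24156825 0.061     ] [333.78208789 114.50648665]
298 82
```

View pics/v5.png

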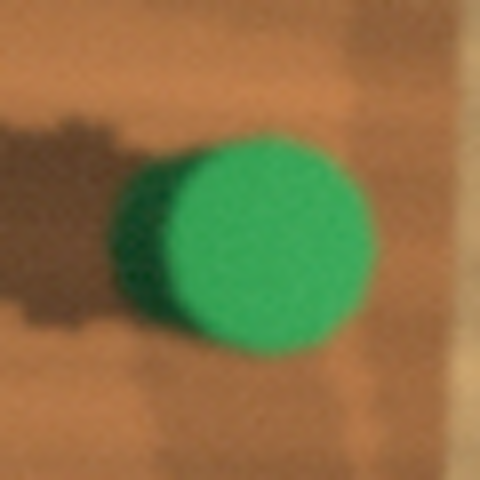

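The top face of the head is centred at (331.4,112.3) in w5, nearly the same pixel as the hole in w3. That means a systematic camera offset cancels in the difference between the two.

Run:
```python
from h import *
from cell import env
import pickle
o=env.get_obs();P=pickle.load(open("w5.pkl","rb"));p=onz(P,"wrist",(331.4,112.3),.077);print("pin",p)
for q in(p,(.601,.2424,.077)):
    print("move",o["tool_rot"].T@(np.array([q[0],q[1],.090])-o["ee_pos"]))
print(o["ee_pos"],o["joint_positions"].round(2))
```

```text
pin [0.5997219  0.24018705 0.077     ]
move [0.0658917  0.05829901 0.09739374]
move [0.06425636 0.06026275 0.09738825]
[0.67483809 0.19400412 0.18721484] [ 0.17  0.28  1.48 -0.    1.39 -1.57]
```

```bash
python3 jog.py '{"motion":[[0.0325, 0.02965, 0, 0], [0.0325, 0.02965, 0, 0], [0, 0, 0.04, 0], [0, 0, 0.04, 0], [0, 0, 0.02, 0], [0, 0, 0.012, 0], [0, 0, 0, 0]]}' 1; python3 jog.py '{"motion":[[0, 0, 0, 0], [0, 0, 0, 0], [0, 0, 0, 0], [0, 0, 0, 0], [0, 0, 0, 0], [0, 0, 0, 0]]}' 0
python3 -c "
from cell import env;o=env.get_obs();print(o['ee_pos'],env.tips_ahead,o['ft_force'],o['ft_torque'])"
```

```text
t: 9.4
ee_pos: [0.6013, 0.2425, 0.0769]
tool_rot: [[-0.985, -0.171, -0.0], [-0.171, 0.985, -0.0], [0.0, -0.0, -1.0]]
ft_force: [0.2, -0.1, -0.0]
gripper_width: 0.996
grasp_force: 0.0
t: 10.15
ee_pos: [0.6018, 0.2431, 0.0778]
tool_rot: [[-0.985, -0.171, 0.001], [-0.171, 0.985, 0.0], [-0.001, 0.0, -1.0]]
ft_force: [0.1, 0.2, 3.4]
gripper_width: 0.238
grasp_force: 58.8
[0.60175077 0.24311965 0.07782452] 0.025 [0.05399637 0.21064231 3.44025419] [0.00480966 0.07840885 0.02627123]
```

Gripped: the opening is 0.24, about 20 mm, with 59 N. I'll lift, check that the pin came along, and cross-check the hole in the fixed cameras.

```bash
python3 jog.py '{"motion":[[0, 0, -0.03, 0], [0, 0, -0.05, 0], [0, 0, 0, 0]]}'
python3 - <<'E'
from cell import env
from h import *
a=env.camera("top");b=env.camera("scene");cv2.imwrite("pics/top6.png",a);cv2.imwrite("pics/scene6.png",b)
p=np.array([.4757,-.053,.047]);o=[]
for n,im in(("top",a),("scene",b)):
    u,v=proj(env.camera_params(n),n,p);print(n,u,v);u,v=int(u),int(v);r=20;o.append(cv2.resize(im[v-r:v+r,u-r:u+r],(400,400),interpolation=cv2.INTER_CUBIC));print(u-r,v-r)
cv2.imwrite("pics/v6.png",np.hstack(o))
E
```

```text
t: 10.52
ee_pos: [0.6039, 0.2437, 0.1622]
tool_rot: [[-0.985, -0.171, 0.009], [-0.171, 0.985, 0.002], [-0.009, 0.001, -1.0]]
ft_force: [0.4, 0.3, 0.0]
gripper_width: 0.234
grasp_force: 59.5
top 269.75512247835934 241.79662959852652
249 221
scene 274.7537841539248 189.84799232899812
254 169
```

View pics/v6.png

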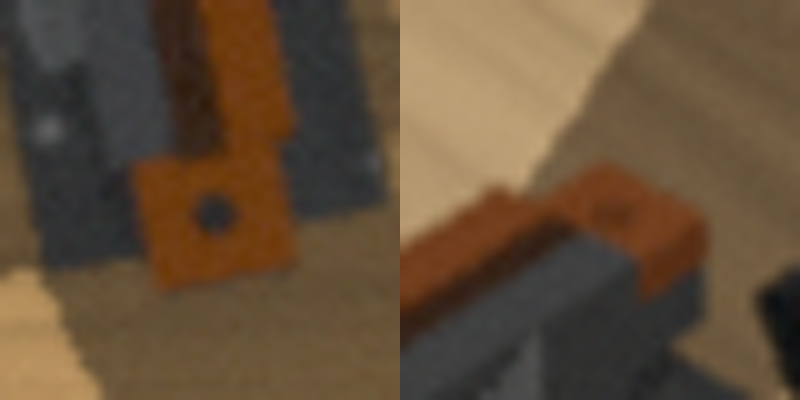

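The top crop puts the hole at (269.95,241.85) and the scene crop at (274.75,189.75). Both agree with (0.4757,-0.0532). The wrist-relative and fixed-camera measurements give the same travel of about (-0.1253,-0.295).

```bash
python3 jog.py '{"motion":[[0.029, -0.0449, 0, 0], [0.029, -0.0449, 0, 0], [0.029, -0.0449, 0, 0], [0.029, -0.0449, 0, 0], [0.029, -0.0449, 0, 0], [0.029, -0.0449, 0, 0], [0, 0, 0, 0], [0, 0, 0, 0], [0, 0, 0, 0]]}'
cat > pose.py <<'E'
from cell import env
import numpy as np
o=env.get_obs();R=o["tool_rot"];print(o["t"],o["ee_pos"].round(4),R.round(4).tolist(),o["ft_force"].round(1),"to target, tool axes",(R.T@(np.array([.4765,-.0521,.0798])-o["ee_pos"])).round(4))
E
python3 pose.py
```

```text
t: 11.75
ee_pos: [0.4759, -0.0512, 0.1562]
tool_rot: [[-0.985, -0.173, -0.001], [-0.173, 0.985, 0.001], [0.001, 0.001, -1.0]]
ft_force: [-0.6, -0.0, -0.3]
gripper_width: 0.235
grasp_force: 59.5
11.75 [ 0.4759 -0.0512  0.1562] [[-0.9849, -0.173, -0.0014], [-0.173, 0.9849, 0.0006], [0.0013, 0.0009, -1.0]] [-0.6 -0.  -0.3] to target, tool axes [-0.0006 -0.001   0.0764]
```

```bash
python3 jog.py '{"motion":[[-0.0006, -0.001, 0.02, 0], [0, 0, 0.014, 0], [0, 0, 0, 0], [0, 0, 0, 0]]}'|grep -E "ee|ft"; python3 pose.py; python3 jog.py '{"motion":[[0, 0, 0.006, 0], [0, 0, 0.004, 0], [0, 0, 0, 0]]}'|grep -E "t:|ee|ft"; python3 pose.py
```

```text
ee_pos: [0.4771, -0.0529, 0.1234]
ft_force: [0.4, 0.2, -0.3]
12.25 [ 0.4771 -0.0529  0.1234] [[-0.9851, -0.172, 0.0004], [-0.172, 0.9851, -0.0001], [-0.0003, -0.0001, -1.0]] [ 0.4  0.2 -0.3] to target, tool axes [0.0004 0.0009 0.0436]
t: 12.62
ee_pos: [0.4764, -0.0532, 0.1126]
tool_rot: [[-0.985, -0.171, -0.001], [-0.171, 0.985, 0.0], [0.001, 0.0, -1.0]]
ft_force: [0.4, -0.0, -0.5]
12.625 [ 0.4764 -0.0532  0.1126] [[-0.9852, -0.1712, -0.0008], [-0.1712, 0.9852, 0.0002], [0.0007, 0.0004, -1.0]] [ 0.4 -0.  -0.5] to target, tool axes [-0.0003  0.001   0.0328]
```

```bash
for i in 1 2 3; do python3 jog.py '{"motion":[[0, 0, 0.004, 0], [0, 0, 0.003, 0], [0, 0, 0, 0]]}'|grep -E "ee|ft"; done; python3 pose.py
```

```text
ee_pos: [0.4765, -0.0531, 0.1056]
ft_force: [-0.7, 0.3, -1.5]
ee_pos: [0.4765, -0.0531, 0.0986]
ft_force: [1.0, -0.2, -0.7]
ee_pos: [0.4765, -0.0531, 0.0916]
ft_force: [-0.0, -0.0, -1.1]
13.75 [ 0.4765 -0.0531  0.0916] [[-0.9852, -0.1714, -0.0008], [-0.1714, 0.9852, 0.0002], [0.0007, 0.0003, -1.0]] [-0.  -0.  -1.1] to target, tool axes [-0.0002  0.001   0.0118]
```

No resistance, and the foot is at about 23 mm, so it's inside the grey hole. I'll push it home.

```bash
python3 jog.py '{"motion":[[0, 0, 0.005, 0], [0, 0, 0.004, 0], [0, 0, 0, 0]]}'|grep -E "ee|ft"; for i in 1 2 3; do python3 jog.py '{"motion":[[0, 0, 0.002, 0], [0, 0, 0, 0]]}'|grep -E "ee|ft"; done; python3 pose.py
```

```text
ee_pos: [0.4763, -0.0531, 0.0824]
ft_force: [-0.2, -0.9, 0.0]
ee_pos: [0.4767, -0.0532, 0.0809]
ft_force: [0.9, 0.1, 0.0]
ee_pos: [0.4771, -0.0534, 0.0797]
ft_force: [-1.6, 0.1, 4.8]
ee_pos: [0.4774, -0.0537, 0.0796]
ft_force: [-8.1, 0.2, 15.5]
14.875 [ 0.4774 -0.0537  0.0796] [[-0.9851, -0.1718, -0.0004], [-0.1718, 0.9851, -0.0012], [0.0006, -0.0011, -1.0]] [-8.1  0.2 15.5] to target, tool axes [ 0.0006  0.0018 -0.0002]
```

```bash
python3 jog.py '{"motion":[[0, 0, -0.001, 0], [0, 0, 0, 0], [0, 0, 0, 0], [0, 0, 0, 0], [0, 0, -0.03, 0], [0, 0, -0.05, 0], [0, 0, 0, 0], [-0.05, 0, 0, 0], [-0.045, 0, 0, 0], [-0.025, 0, 0, 0], [0, 0, 0, 0], [0, 0, 0, 0]]}' 1
python3 - <<'E'
from cell import env
from h import *
o=env.get_obs();R=o["tool_rot"];print(o["ee_pos"],R.round(4).tolist())
rs=[];ims=[]
P=env.camera_params("wrist");im=env.camera("wrist");cv2.imwrite("pics/w7.png",im);ims.append(im)
c=big(mask(im,*GREEN))[0];print(cen(c),cv2.contourArea(c));print(onz(P,"wrist",cen(c),.063))
P=env.camera_params("scene");im=env.camera("scene");cv2.imwrite("pics/scene7.png",im);m=mask(im,*GREEN);m[:,:200]=0;m[300:]=0
print([(cen(q),cv2.contourArea(q)) for q in big(m,3) if cv2.contourArea(q)>5])
print("expect head centre scene",proj(P,"scene",(.4757,-.053,.063)),"if 8mm up",proj(P,"scene",(.4757,-.053,.071)))
u,v=proj(P,"scene",(.5,-.04,.05)).astype(int)
cv2.imwrite("pics/v7.png",np.hstack([cv2.resize(ims[0],(400,300)),cv2.resize(im[v-45:v+45,u-60:u+60],(400,300),interpolation=cv2.INTER_CUBIC)]))
print("to squeeze",(R.T@(np.array([.5947,-.0319,.041])-o["ee_pos"])).round(4))
E
```

```text
t: 16.38
ee_pos: [0.5938, -0.0326, 0.1569]
tool_rot: [[-0.985, -0.171, -0.002], [-0.171, 0.985, 0.0], [0.002, 0.001, -1.0]]
ft_force: [0.7, 0.1, 0.2]
gripper_width: 1.001
grasp_force: 0.0
[ 0.59379058 -0.0326081   0.1568602 ] [[-0.9852, -0.1713, -0.0023], [-0.1713, 0.9852, 0.0003], [0.0022, 0.0006, -1.0]]
(252.86989379084966, 33.431985294117645) 816.0
[ 0.47397038 -0.05557855  0.063     ]
[((274.5, 185.5), 53.0)]
expect head centre scene [274.81802227 185.15317884] if 8mm up [274.85047706 182.78123491]
to squeeze [-0.0013  0.0005  0.1159]
```

View pics/v7.png

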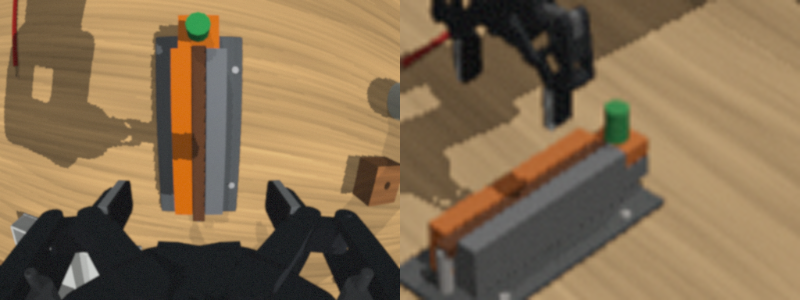

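The pin head sits on the orange lug: in the left view at (198,25), and in the scene at (274.5,185.5) against an expected (274.8,185.2). The jaw is shut and the open fingers straddle the blocks evenly. Next I descend and squeeze.

```bash
python3 jog.py '{"motion":[[-0.0013, 0.0005, 0.05, 0], [0, 0, 0.04, 0], [0, 0, 0.016, 0], [0, 0, 0.010, 0], [0, 0, 0, 0], [0, 0, 0, 0]]}' | grep -E "t:|ee|ft"; python3 jog.py '{"motion":[[0, 0, 0, 0], [0, 0, 0, 0], [0, 0, 0, 0], [0, 0, 0, 0], [0, 0, 0, 0], [0, 0, 0, 0]]}' 0; python3 pose.py
```

```text
t: 17.23
ee_pos: [0.5974, -0.0321, 0.0438]
tool_rot: [[-0.985, -0.171, 0.003], [-0.171, 0.985, -0.001], [-0.003, -0.001, -1.0]]
ft_force: [-0.3, -0.1, 0.1]
t: 17.98
ee_pos: [0.5967, -0.032, 0.0431]
tool_rot: [[-0.985, -0.171, 0.001], [-0.171, 0.985, -0.0], [-0.001, -0.001, -1.0]]
ft_force: [-2.4, 1.1, 5.7]
gripper_width: 0.597
grasp_force: 66.8
17.975 [ 0.5967 -0.032   0.0431] [[-0.9852, -0.1714, 0.0009], [-0.1714, 0.9852, -0.0004], [-0.0008, -0.0006, -1.0]] [-2.4  1.1  5.7] to target, tool axes [ 0.1218  0.0008 -0.0368]
```

```bash
python3 jog.py '{"motion":[[0, 0, 0, 0], [0, 0, 0, 0]]}'|tail -3
python3 - <<'E'
from cell import env
from h import *
im=env.camera("scene");m=mask(im,*GREEN);m[:,:200]=0;m[300:]=0
print([(cen(q),cv2.contourArea(q)) for q in big(m,3) if cv2.contourArea(q)>5])
print(env.sign_off())
E
```

```text
ft_force: [-2.3, 0.0, 5.9]
gripper_width: 0.598
grasp_force: 66.8
[((274.6060606060606, 185.24242424242425), 49.5)]
the job is handed in; nothing more can be done
None
```

The job is handed in: the orange half is fully shut, the pin is seated with its head on the orange lug, and the gripper was still squeezing the two halves with about 67 N at about 18 s of the 53 s allowed; I sent the arm nowhere near the jar, mug, pencil or eraser, but did not measure their positions again at the end.

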